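# Spin the washed tiffin cups at 20 turns a minute and park the basket at the mark

### The arm

A 6-joint arm with a two-finger parallel gripper is mounted at the origin on the work surface. World frame = base frame: x ahead of the robot, y to its left, z up, the work surface at z = 0. Lengths are in m, angles in rad, forces in N, time in s.
With the tool pointing down it reaches from about 0.425 to 0.95 m from the base axis. Payload 14.7 kg.
Tool frame: the origin (TCP) lies at the very end of the fingers, on their centre line; the grasp point (between the pads) lies 19 mm behind it; z points along the fingers, y is the line along which they close (so a half turn about z gives the same grasp; the last joint's range is limited). The gripper opens to 85 mm and grips with 20 to 120 N. Pads are 22 mm wide; open, the fingers measure 114 mm over their backs; the gripper's body (76 mm by 85 mm) begins 54 mm behind the grasp point. The pads swing forward as they close: fully open they stand 13 mm farther back than shut.
Start: joints at [-0.047, 0.48, 1.596, -0, 1.065, -0.047], TCP at [0.65, 0, 0.231] pointing down, gripper open.
Joint ranges: [-2.75, 2.75], [-0.82, 2.05], [0.23, 2.67], [-1.56, 4.7], [0.09, 2.69], [-2.92, 2.92]. Speed limits (rad/s): [1.89, 1.89, 2.39, 3.01, 3.01, 3.01].

### API

Orientations are given as a 3x3 rotation matrix whose columns are the frame's x, y, z axes.
In Python, from station import manip gives the robot as it stands.
- The arm moves only by the tool send_rows, never from a script. Its argument "series" is a list that holds one entry, the list of rows, each a list of 4 numbers: the shift along the tool's x, y, z normalised to -1 to 1, where 1 is 0.04 m, then the turn about the tool's z normalised to -1 to 1, where 1 is 5 degrees. In form: [[[dx, dy, dz, spin], ...]]. A call has exactly 10 rows; each row shifts and turns the commanded pose from where the row before left it, along the tool's axes as they then stand; what a row does not reach is not made up. A row lasts 1/12 s, in which the tool goes at most 41.7 mm and 7.16 degrees, less where a joint would pass 70% of its speed; a pose out of reach is approached as far as the arm can. A call with a number of a shift or a turn outside -1 to 1 is refused whole. A call with a gripper value outside its range is refused whole. "grip" is the finger opening in mm, from 0 to 85.4, set as the call begins (left out, the last holds). The fingers move at their own pace and stop on an object; "squeeze" is the grip in N (left out, the last holds). Time passes only in rows, so rows that do not move let the fingers close, or fill a call up. It gives the time, the measured TCP pose, the force, the opening and the grip force at its end, in the units of the state.
- manip.read_state(): the state, without advancing time (a new reading comes with each control period).
- manip.grab_frame(name): name is "scene" or "side" or "wrist"; returns a dict with "image" (480x640x3 uint8, blue, green, red), "intrinsics" (3x3 intrinsics, pixels), "D" ([k1, k2, p1, p2, k3] as OpenCV has them; the pictures are not rectified), "T" (4x4, takes a point from camera to world coordinates); the wrist camera has in their place "tool_from_camera" (4x4, takes a point from camera to tool coordinates, whose origin is the TCP and whose axes are the flange's). Camera axes: x right, y up, looking along -z (the intrinsics and any distortion apply to the point x, -y, -z); pixel columns grow to the right and rows downward; lengths in m; the calibration is good to about 2 mm. A picture is of the moment at which its call begins: read the wrist's pose just before it. There is no depth.
- manip.hand_in(): hands the job in; it is judged then, once.
Trained networks look in the newest picture that a camera, given by its name, has taken for a name from the list of things; names that differ only in an ending like _2 or _b are one class to them, and where a whole thing is asked for, a point or a joint stands for the part that bears it (a point fixed in the world has none). Each returns a list of dicts, best first, with "confidence" (0 to 1); they miss things now and then, are a little off and sometimes report something else, mostly with a low value. They report only what shows in the picture. A call takes as long as a camera call.
- manip.recognise(name, camera): "pixel" ([column, row] in pixels, amid what is visible of it).
- manip.tip_of(name, camera): "pixel" ([column, row] in pixels: a listed point, or the origin of a listed thing).
The state is a dict: "time_s": time; "qpos": joint angles; "qvel": joint speeds; "effort": joint torques, N m; "tcp_pos": TCP position; "tool_rot": TCP orientation; "contact_force": force on the tool from outside, world axes, zero at the start; "ft_torque": the same for the moment, N m; "grip_width": opening from 0.0 (shut) to 1.0 (fully open); "gripper_force": force on a finger pad.
Only numpy, scipy, OpenCV 4.12 (cv2) and the standard library are available. Lean on these libraries where they do the work, as an engineer would, in place of code of your own. Each camera call takes 0.05 s, during which the arm holds its last target. There are 200 camera calls.

### The job

Spin-dry the tiffin cups in the white hand-cranked spinner: by its crank, bring the basket under the clear cover to 20 turns a minute (2.1 rad/s) anticlockwise seen from above, and keep the basket within 17 to 23 turns a minute for at least six seconds without a break, never over 29. The crank drives the basket through a slipping coupling, so watch the basket, not the crank. Then bring the basket to rest with its orange tab under the orange mark on the basin's rim, let go of the handle with everything still, and leave the other things on the counter where they stand.

Things in the scene. Friction and masses are not known exactly. Their poses are not given: they have to be found in the camera images.
- spinner: White round plastic spinner basin, fixed, 296 mm across, 104 mm high with a flat clear cover on top (z 100 to 104 mm). Origin: centre of its underside, on the vertical axis shared by basket and crank; z up; its x axis points to the orange mark on its rim. The cover keeps the basket out of reach: only the crank drives it.
- mark (a point): Point on the clear cover (height 104 mm), 115 mm from the axis on the line to the orange block (34 x 26 mm) on the basin's rim; the basket's tab must stop under this point. Fixed.
- tab (a point): Centre of the outer part of the orange tab (42 mm radially x 32 mm wide) on top of the basket's rim, seen through the clear cover, 115 mm from the axis, height 93 mm. It turns with the basket.
- basket (a joint): Angle of the basket in the basin, rad, growing anticlockwise seen from above, counted on over turns; tab under mark at 0 and each whole multiple of 2 pi. Loaded steel basket: nominally 3.0 kg, 236 mm across, moment of inertia 0.04 kg m2 (hidden: 0.7 to 1.35 times). Its bearing drags with 0.015 N m per rad/s plus 0.012 N m dry friction.
- crank (a joint): Angle of the crank against the BASKET (slip), rad, anticlockwise, unlimited; crank direction in the basin's frame = basket + crank. Coupling torque 0.045 N m per rad/s of slip, no spring; nothing else resists the crank. Crank held still: brakes the basket (time constant about 0.7 s). Crank let go: carried round, basket coasts on for seconds. 2.1 rad/s needs the crank at about 3.1 rad/s.
- grip (a point): Middle of the black upright handle sleeve at the crank's end: cylinder 32 mm in diameter, 60 mm tall, heights 125 to 185 mm (this point: 155), free to spin on its pin, so a gripper holding it need not turn; 65 mm from the basin's axis, about which it moves in a level circle. The grey crank arm and hub below it have their top at 124 mm and run over the cover.
- tiffin: Bystander: tiffin carrier of three latched steel tiers, 136 mm across the clips, 226 mm high; origin under its centre.
- pot: Bystander: white enamel pot, about 170 mm across, 110 mm high; origin under its centre.
- spoon_rest: Bystander: bamboo spoon rest 200 x 75 x 19 mm; origin under its centre, long side along x.
- ramekin: Bystander: small glass ramekin 80 mm across, 45 mm high; origin under its centre.
- lid_knob: Bystander: loose black silicone pot lid knob, 48 mm across, 34 mm high; origin under its centre.

How it is judged:
By the outcome, as a careful person would: the job done as asked, in the order asked, and still so for the second after the job is handed in, with the robot touching nothing.
It also fails if it takes over 72 s, if anything falls off the work surface, if the arm or the gripper's body presses on something with over 40 N, if the wrist force passes 120 N, or if a joint passes its speed limit or range.

## Working session

There is one attempt and no reset: what is moved stays moved. The work goes in short steps, Python scripts to look and compute and a tool call to move; the robot and the scene stay as the last step left them, time stands still between calls to the robot, and variables do not carry over. Pictures are saved under pics/ and viewed, at most 10 in all, crops included, and the job is handed in when it is done.

Besides the shell and the picture viewer there is one more tool, called after "Request:" by a JSON object that holds its "api" and its "payload", one argument or row to a line. send_rows: Moves the arm, as the interface text tells. Its arguments: {"type":"object","properties":{"series":{"type":"array","items":{"type":"array","items":{"type":"array","items":{"type":"number"}}}},"grip":{"type":"number"},"squeeze":{"type":"number"}},"required":["series"]}

```bash
mkdir -p pics; cat > h.py <<'E'
import numpy as np, cv2, json
from station import manip
def ray(f,px,T=None):
    T=np.array(f["T"]) if T is None else T
    u=cv2.undistortPoints(np.array([[px]],float),np.array(f["intrinsics"]),np.array(f["D"],float))[0,0]
    d=T[:3,:3]@np.array([u[0],-u[1],-1.]); return T[:3,3],d
def at_z(f,px,z,T=None):
    o,d=ray(f,px,T); return o+d*(z-o[2])/d[2]
def proj(f,P,T=None):
    T=np.array(f["T"]) if T is None else T
    p=(np.asarray(P)-T[:3,3])@T[:3,:3]
    q=np.array([p[0],-p[1],-p[2]])
    return cv2.projectPoints(q.reshape(1,3),np.zeros(3),np.zeros(3),np.array(f["intrinsics"]),np.array(f["D"],float))[0][0,0]
E
python3 - <<'E'
from h import *
Z=dict(mark=.104,tab=.093,grip=.155,spinner=0,tiffin=0,pot=0,spoon_rest=0,ramekin=0,lid_knob=0)
s=manip.read_state();print(s["time_s"],s["tcp_pos"])
for c in ("scene","side"):
    f=manip.grab_frame(c);cv2.imwrite(f"pics/{c}0.png",f["image"])
    print(c,np.array(f["T"])[:3,3].round(2))
    for n,z in Z.items():
        r=manip.tip_of(n,c)
        for d in r[:2]: print(n,np.round(d["pixel"]),round(d["confidence"],2),at_z(f,d["pixel"],z).round(3))
print(manip.read_state()["time_s"])
E
```

```text
0.0 [6.49594804e-01 4.11767388e-05 2.30670677e-01]
scene [1.05 0.44 1.  ]
mark [381. 281.] 0.56 [0.481 0.179 0.104]
grip [360. 274.] 0.63 [0.528 0.149 0.155]
spinner [331. 291.] 0.94 [0.523 0.069 0.   ]
tiffin [461. 406.] 0.57 [0.573 0.474 0.   ]
pot [168. 201.] 0.87 [ 0.59  -0.499  0.   ]
spoon_rest [233. 163.] 0.86 [ 0.348 -0.473  0.   ]
ramekin [457. 325.] 0.95 [0.402 0.365 0.   ]
ramekin [334. 290.] 0.29 [0.517 0.074 0.   ]
lid_knob [219. 326.] 0.82 [ 0.776 -0.075  0.   ]
side [-0.29 -0.95  1.03]
mark [268. 224.] 0.76 [0.481 0.169 0.104]
grip [286. 205.] 0.67 [0.536 0.149 0.155]
spinner [301. 258.] 0.9 [0.534 0.086 0.   ]
tiffin [240. 199.] 0.83 [0.587 0.482 0.   ]
pot [470. 358.] 0.57 [ 0.587 -0.494  0.   ]
spoon_rest [397. 405.] 0.68 [ 0.351 -0.469  0.   ]
ramekin [212. 235.] 0.73 [0.398 0.367 0.   ]
lid_knob [397. 251.] 0.68 [ 0.774 -0.079  0.   ]
1.0
```

View pics/scene0.png

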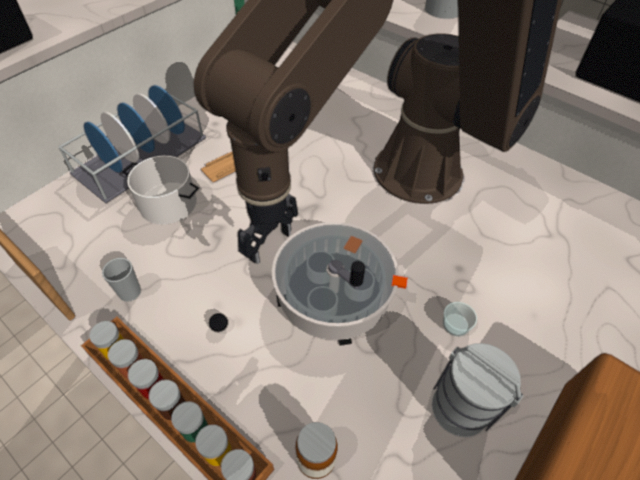

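View pics/side0.png

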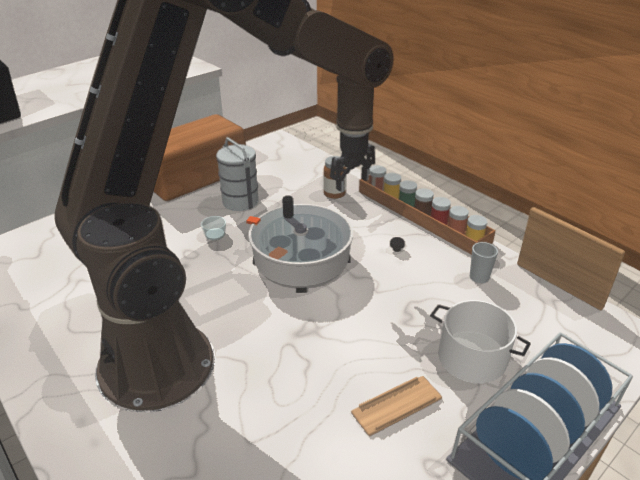

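```bash
python3 - <<'E'
from h import *
s=manip.read_state();R=np.array(s["tool_rot"]);print(R.round(3), s["contact_force"])
d=R.T@(np.array([.532,.149,.231])-s["tcp_pos"]);print(d/.04)
for c,(bx,tx) in {"scene":((399,282),(353,244)),"side":((253,220),(277,254))}.items():
    f=manip.grab_frame(c);im=f["image"];hsv=cv2.cvtColor(im,cv2.COLOR_BGR2HSV)
    for p,z in((bx,.104),(tx,.093)):
        print(c,p,im[p[1],p[0]],hsv[p[1],p[0]])
        m=(abs(hsv[...,0].astype(int)-hsv[p[1],p[0],0])<5)&(hsv[...,1]>hsv[p[1],p[0],1]*.7)
        y,x=np.nonzero(m);k=np.hypot(x-p[0],y-p[1])<14
        q=(x[k].mean(),y[k].mean());print(k.sum(),np.round(q,1),at_z(f,q,z).round(4))
    C=cv2.Canny(im,40,120);cv2.imwrite(f"pics/canny_{c}.png",C)
    # fit centre: circle r .148 at z ~.104 on distance transform
    dt=cv2.distanceTransform(255-C,cv2.DIST_L2,3)
    best=[]
    for X in np.arange(.50,.56,.002):
        for Y in np.arange(.05,.11,.002):
            P=[proj(f,[X+.148*np.cos(a),Y+.148*np.sin(a),.104]) for a in np.linspace(0,6.28,60)]
            v=[min(dt[int(round(q[1])),int(round(q[0]))],6) for q in P];best.append((np.mean(v),X,Y))
    print(sorted(best)[:4])
E
```

```text
[[ 0.  1. -0.]
 [ 1. -0.  0.]
 [ 0. -0. -1.]] [-0.39728441 -0.18713328 -0.43597285]
[ 3.72430254 -2.9499625   0.00747275]
scene (399, 282) [  0  73 209] [ 10 255 209]
136 [399.3 281.2] [0.4548 0.2126 0.104 ]
scene (353, 244) [ 57  88 142] [ 11 153 142]
175 [352.7 244.1] [0.4296 0.0585 0.093 ]
[(np.float32(0.641465), np.float64(0.528), np.float64(0.07600000000000003)), (np.float32(0.6414651), np.float64(0.53), np.float64(0.07400000000000002)), (np.float32(0.6732984), np.float64(0.528), np.float64(0.07400000000000002)), (np.float32(0.70782334), np.float64(0.528), np.float64(0.07800000000000003))]
side (253, 220) [ 63 102 221] [  7 182 221]
77 [252.7 219.8] [0.4602 0.2175 0.104 ]
side (277, 254) [ 85 107 150] [ 10 110 150]
137 [277.6 252.7] [0.4257 0.0534 0.093 ]
[(np.float32(0.47539335), np.float64(0.526), np.float64(0.07800000000000003)), (np.float32(0.5639884), np.float64(0.524), np.float64(0.07600000000000003)), (np.float32(0.57089335), np.float64(0.522), np.float64(0.07800000000000003)), (np.float32(0.6117383), np.float64(0.524), np.float64(0.07400000000000002))]
```

Request:
{"api": "send_rows", "payload": {
  "series": [
    [[0.4,-0.4,0,0],[0.5,-0.4,0,0],[0.5,-0.4,0,0],[0.5,-0.4,0,0],[0.5,-0.4,0,0],[0.5,-0.4,0,0],[0.5,-0.4,0,0],[0.25,-0.15,0,0],[0,0,0,0],[0,0,0,0]]
  ],
  "grip": 70
}}

```text
time_s: 1.93
tcp_pos: [0.5324, 0.1462, 0.2315]
tool_rot: [[-0.001, 1.0, 0.001], [1.0, 0.001, -0.0], [-0.0, 0.001, -1.0]]
contact_force: [1.0, -0.4, 0.5]
grip_width: 0.821
gripper_force: 0.0
```

```bash
cat >> h.py <<'E'
def wristT(f,s):
    A=np.eye(4);A[:3,:3]=s["tool_rot"];A[:3,3]=s["tcp_pos"];return A@np.array(f["tool_from_camera"])
E
python3 - <<'E'
from h import *
s=manip.read_state();print(s["time_s"],s["tcp_pos"])
f=manip.grab_frame("wrist");T=wristT(f,s);cv2.imwrite("pics/w0.png",f["image"])
print(T[:3,3])
for n,z in dict(mark=.104,tab=.093,grip=.155,spinner=0).items():
    for d in manip.tip_of(n,"wrist")[:2]: print(n,np.round(d["pixel"]),round(d["confidence"],2),at_z(f,d["pixel"],z,T).round(4))
f=manip.grab_frame("side");print([(np.round(d["pixel"]),d["confidence"],at_z(f,d["pixel"],.155)) for d in manip.tip_of("grip","side")[:2]])
E
```

```text
1.9333 [0.53236079 0.14622999 0.23154022]
[0.53294323 0.22670599 0.37495663]
grip [326. 248.] 0.85 [0.5358 0.1431 0.155 ]
[(array([286., 207.]), 0.83, array([0.53006751, 0.14528514, 0.155     ])), (array([215., 237.]), 0.24, array([0.29258934, 0.15235887, 0.155     ]))]
```

View pics/w0.png

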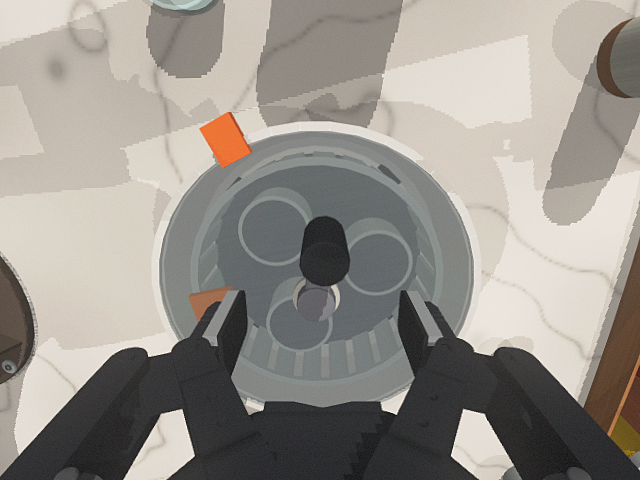

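```bash
python3 - <<'E'
from h import *
from scipy.optimize import minimize
s=manip.read_state();f=manip.grab_frame("wrist");T=wristT(f,s)
print("hub",at_z(f,(316,298),.11,T),at_z(f,(316,303),.124,T),"mark",at_z(f,(225,140),.104,T),"tab",at_z(f,(212,305),.093,T),"sleeve",at_z(f,(326,262),.185,T))
C=cv2.Canny(f["image"],40,120);dt=cv2.distanceTransform(255-C,cv2.DIST_L2,3)
def cost(p,z):
    P=[proj(f,[p[0]+p[2]*np.cos(a),p[1]+p[2]*np.sin(a),z],T) for a in np.radians(np.arange(-40,200,4))]
    return np.mean([min(cv2.getRectSubPix(dt,(1,1),(float(q[0]),float(q[1])))[0,0],6) for q in P])
for z in(.1,.104):
  print(z,min(((round(cost((X,Y,r),z),2),X,Y,r) for X in np.arange(.515,.54,.002) for Y in np.arange(.064,.09,.002) for r in (.146,.148)))) 
E
```

```text
hub [0.52762294 0.07736521 0.11      ] [0.52788877 0.08042739 0.124     ] mark [0.45685419 0.21333363 0.104     ] tab [0.4271285  0.05980368 0.093     ] sleeve [0.53551945 0.14440655 0.185     ]
0.1 (np.float64(1.4), np.float64(0.527), np.float64(0.07400000000000001), 0.146)
0.104 (np.float64(1.85), np.float64(0.523), np.float64(0.07600000000000001), 0.146)
```

Request:
{"api": "send_rows", "payload": {
  "series": [
    [[-0.08,0.04,0.3,0],[0,0,0.4,0],[0,0,0.4,0],[0,0,0.4,0],[0,0,0.4,0],[0,0,0.3,0],[0,0,0.06,0],[0,0,0,0],[0,0,0,0],[0,0,0,0]]
  ],
  "grip": 60
}}

```text
time_s: 3.17
tcp_pos: [0.5342, 0.1429, 0.1417]
tool_rot: [[0.0, 1.0, 0.001], [1.0, -0.0, 0.0], [0.0, 0.001, -1.0]]
contact_force: [-0.4, 0.2, 1.2]
grip_width: 0.703
gripper_force: 0.0
```

Request:
{"api": "send_rows", "payload": {
  "series": [
    [[0,0,0,0],[0,0,0,0],[0,0,0,0],[0,0,0,0],[0,0,0,0],[0,0,0,0],[0,0,0,0],[0,0,0,0],[0,0,0,0],[0,0,0,0]]
  ],
  "grip": 20,
  "squeeze": 25
}}

```text
time_s: 4.0
tcp_pos: [0.5341, 0.1429, 0.1415]
tool_rot: [[-0.0, 1.0, 0.001], [1.0, 0.0, 0.0], [0.0, 0.001, -1.0]]
contact_force: [1.2, 0.1, 6.4]
grip_width: 0.37
gripper_force: 26.7
```

```bash
cat > gen.py <<'E'
import sys,json,numpy as np
C=np.array([.527,.0775]);R=.0656
# usage: gen.py phi_start inc...   prints rows of each 10 and end angle; grid = .4 mm
def g(p):
    p=np.radians(p);w=C+R*np.array([np.cos(p),np.sin(p)]);return np.round(w/.0004).astype(int)
p=float(sys.argv[1]);inc=[float(x) for x in sys.argv[2:]]
a=g(p);rows=[]
for i in inc:
    p+=i;b=g(p);rows.append([round((b-a)[1]/100,2),round((b-a)[0]/100,2),0,0]);a=b
for k in range(0,len(rows),10): print(json.dumps([rows[k:k+10]]))
print(p)
E
python3 gen.py 83.9 3 6 9 12 15 15 15 15 15 15
python3 gen.py 203.9 $(yes 15|head -120)
```

```text
[[[0.01, -0.09, 0, 0], [0.0, -0.17, 0, 0], [-0.04, -0.25, 0, 0], [-0.1, -0.33, 0, 0], [-0.23, -0.36, 0, 0], [-0.31, -0.3, 0, 0], [-0.37, -0.21, 0, 0], [-0.42, -0.1, 0, 0], [-0.43, 0.01, 0, 0], [-0.41, 0.13, 0, 0]]]
203.9
[[[-0.36, 0.22, 0, 0], [-0.3, 0.31, 0, 0], [-0.2, 0.37, 0, 0], [-0.1, 0.42, 0, 0], [0.01, 0.43, 0, 0], [0.12, 0.41, 0, 0], [0.22, 0.36, 0, 0], [0.31, 0.3, 0, 0], [0.38, 0.21, 0, 0], [0.41, 0.1, 0, 0]]]
[[[0.43, -0.01, 0, 0], [0.41, -0.13, 0, 0], [0.37, -0.22, 0, 0], [0.29, -0.31, 0, 0], [0.21, -0.37, 0, 0], [0.1, -0.42, 0, 0], [-0.01, -0.43, 0, 0], [-0.12, -0.41, 0, 0], [-0.23, -0.36, 0, 0], [-0.31, -0.3, 0, 0]]]
[[[-0.37, -0.21, 0, 0], [-0.42, -0.1, 0, 0], [-0.43, 0.01, 0, 0], [-0.41, 0.13, 0, 0], [-0.36, 0.22, 0, 0], [-0.3, 0.31, 0, 0], [-0.2, 0.37, 0, 0], [-0.1, 0.42, 0, 0], [0.01, 0.43, 0, 0], [0.12, 0.41, 0, 0]]]
[[[0.22, 0.36, 0, 0], [0.31, 0.3, 0, 0], [0.38, 0.21, 0, 0], [0.41, 0.1, 0, 0], [0.43, -0.01, 0, 0], [0.41, -0.13, 0, 0], [0.37, -0.22, 0, 0], [0.29, -0.31, 0, 0], [0.21, -0.37, 0, 0], [0.1, -0.42, 0, 0]]]
[[[-0.01, -0.43, 0, 0], [-0.12, -0.41, 0, 0], [
[... 943 characters left out ...]
, -0.42, 0, 0], [-0.01, -0.43, 0, 0], [-0.12, -0.41, 0, 0]]]
[[[-0.23, -0.36, 0, 0], [-0.31, -0.3, 0, 0], [-0.37, -0.21, 0, 0], [-0.42, -0.1, 0, 0], [-0.43, 0.01, 0, 0], [-0.41, 0.13, 0, 0], [-0.36, 0.22, 0, 0], [-0.3, 0.31, 0, 0], [-0.2, 0.37, 0, 0], [-0.1, 0.42, 0, 0]]]
[[[0.01, 0.43, 0, 0], [0.12, 0.41, 0, 0], [0.22, 0.36, 0, 0], [0.31, 0.3, 0, 0], [0.38, 0.21, 0, 0], [0.41, 0.1, 0, 0], [0.43, -0.01, 0, 0], [0.41, -0.13, 0, 0], [0.37, -0.22, 0, 0], [0.29, -0.31, 0, 0]]]
[[[0.21, -0.37, 0, 0], [0.1, -0.42, 0, 0], [-0.01, -0.43, 0, 0], [-0.12, -0.41, 0, 0], [-0.23, -0.36, 0, 0], [-0.31, -0.3, 0, 0], [-0.37, -0.21, 0, 0], [-0.42, -0.1, 0, 0], [-0.43, 0.01, 0, 0], [-0.41, 0.13, 0, 0]]]
2003.9
```

Request:
{"api": "send_rows", "payload": {
  "series": [
    [[0.01,-0.09,0,0],[0.0,-0.17,0,0],[-0.04,-0.25,0,0],[-0.1,-0.33,0,0],[-0.23,-0.36,0,0],[-0.31,-0.3,0,0],[-0.37,-0.21,0,0],[-0.42,-0.1,0,0],[-0.43,0.01,0,0],[-0.41,0.13,0,0]]
  ]
}}

```text
time_s: 4.83
tcp_pos: [0.4676, 0.0504, 0.1416]
tool_rot: [[-0.0, 1.0, 0.003], [1.0, 0.0, 0.0], [0.0, 0.003, -1.0]]
contact_force: [11.0, 7.1, -2.2]
grip_width: 0.365
gripper_force: 26.5
```

Request:
{"api": "send_rows", "payload": {
  "series": [
    [[-0.36,0.22,0,0],[-0.3,0.31,0,0],[-0.2,0.37,0,0],[-0.1,0.42,0,0],[0.01,0.43,0,0],[0.12,0.41,0,0],[0.22,0.36,0,0],[0.31,0.3,0,0],[0.38,0.21,0,0],[0.41,0.1,0,0]]
  ]
}}

```text
time_s: 5.67
tcp_pos: [0.5918, 0.0711, 0.1414]
tool_rot: [[0.0, 1.0, -0.001], [1.0, -0.0, 0.0], [0.0, -0.001, -1.0]]
contact_force: [-13.3, 1.1, 15.1]
grip_width: 0.37
gripper_force: 28.1
```

Request:
{"api": "send_rows", "payload": {
  "series": [
    [[0.43,-0.01,0,0],[0.41,-0.13,0,0],[0.37,-0.22,0,0],[0.29,-0.31,0,0],[0.21,-0.37,0,0],[0.1,-0.42,0,0],[-0.01,-0.43,0,0],[-0.12,-0.41,0,0],[-0.23,-0.36,0,0],[-0.31,-0.3,0,0]]
  ]
}}

```text
time_s: 6.5
tcp_pos: [0.4735, 0.1161, 0.1415]
tool_rot: [[-0.001, 1.0, 0.002], [1.0, 0.001, 0.0], [0.0, 0.002, -1.0]]
contact_force: [9.7, -7.8, 2.8]
grip_width: 0.369
gripper_force: 27.0
```

```bash
cat >> h.py <<'E'
CC=np.array([.527,.0775]);MARK=117.0
def tab(c,save=None):
    t=manip.read_state()["time_s"];f=manip.grab_frame(c);im=f["image"]
    if save: cv2.imwrite(save,im)
    hsv=cv2.cvtColor(im,cv2.COLOR_BGR2HSV)
    y,x=np.nonzero((hsv[...,0]>=4)&(hsv[...,0]<=17)&(hsv[...,1]>85)&(hsv[...,2]>60))
    if len(x)==0:return t,0,None,None
    P=np.array([at_z(f,(a,b),.093)[:2] for a,b in zip(x,y)])-CC
    r=np.hypot(*P.T);P=P[(r>.075)&(r<.13)]
    if len(P)<15:return t,len(P),None,None
    m=P.mean(0);k=np.hypot(*(P-m).T)<.035;m=np.median(P[k],0)
    return round(t,3),int(k.sum()),round(float(np.hypot(*m)),4),round(float((np.degrees(np.arctan2(m[1],m[0]))-MARK+180)%360-180),1)
E
python3 - <<'E'
from h import *
print(tab("scene","pics/s1.png"));print(tab("side","pics/d1.png"));print(manip.read_state()["time_s"])
E
```

```text
(6.5, 249, 0.1022, -85.0)
(6.55, 86, 0.0962, -80.1)
6.6
```

View pics/s1.png

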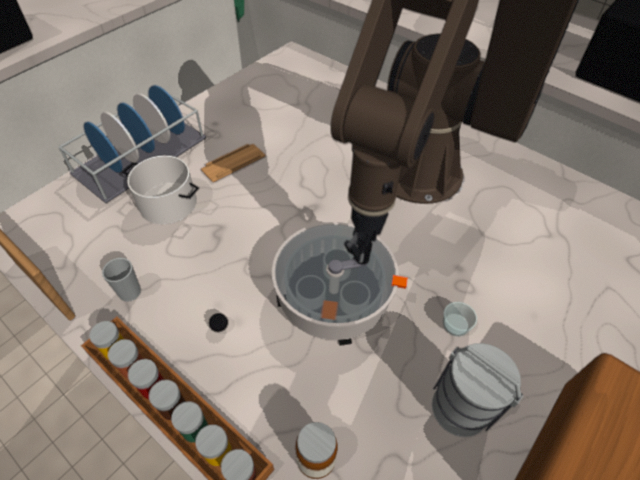

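Request:
{"api": "send_rows", "payload": {
  "series": [
    [[-0.37,-0.21,0,0],[-0.42,-0.1,0,0],[-0.43,0.01,0,0],[-0.41,0.13,0,0],[-0.36,0.22,0,0],[-0.3,0.31,0,0],[-0.2,0.37,0,0],[-0.1,0.42,0,0],[0.01,0.43,0,0],[0.12,0.41,0,0]]
  ]
}}

```text
time_s: 7.43
tcp_pos: [0.5538, 0.018, 0.1415]
tool_rot: [[0.001, 1.0, -0.0], [1.0, -0.001, 0.001], [0.001, -0.0, -1.0]]
contact_force: [-6.7, 14.7, 11.4]
grip_width: 0.365
gripper_force: 28.3
```

```bash
python3 -c "
from h import *
print(tab('scene'))"
```

```text
(7.433, 220, 0.1012, 16.6)
```

Request:
{"api": "send_rows", "payload": {
  "series": [
    [[0.22,0.36,0,0],[0.31,0.3,0,0],[0.38,0.21,0,0],[0.41,0.1,0,0],[0.43,-0.01,0,0],[0.41,-0.13,0,0],[0.37,-0.22,0,0],[0.29,-0.31,0,0],[0.21,-0.37,0,0],[0.1,-0.42,0,0]]
  ]
}}

```text
time_s: 8.32
tcp_pos: [0.5333, 0.1432, 0.1415]
tool_rot: [[-0.001, 1.0, 0.001], [1.0, 0.001, -0.001], [-0.001, 0.001, -1.0]]
contact_force: [-0.6, -13.0, 10.2]
grip_width: 0.366
gripper_force: 28.2
```

```bash
python3 -c "
from h import *
print(tab('scene'))"
```

```text
(8.317, 184, 0.0989, 118.3)
```

Request:
{"api": "send_rows", "payload": {
  "series": [
    [[-0.01,-0.43,0,0],[-0.12,-0.41,0,0],[-0.23,-0.36,0,0],[-0.31,-0.3,0,0],[-0.37,-0.21,0,0],[-0.42,-0.1,0,0],[-0.43,0.01,0,0],[-0.41,0.13,0,0],[-0.36,0.22,0,0],[-0.3,0.31,0,0]]
  ]
}}

```text
time_s: 9.2
tcp_pos: [0.4893, 0.0239, 0.1416]
tool_rot: [[0.001, 1.0, 0.003], [1.0, -0.001, 0.001], [0.001, 0.003, -1.0]]
contact_force: [9.3, 15.6, -0.8]
grip_width: 0.371
gripper_force: 27.3
```

Request:
{"api": "send_rows", "payload": {
  "series": [
    [[-0.2,0.37,0,0],[-0.1,0.42,0,0],[0.01,0.43,0,0],[0.12,0.41,0,0],[0.22,0.36,0,0],[0.31,0.3,0,0],[0.38,0.21,0,0],[0.41,0.1,0,0],[0.43,-0.01,0,0],[0.41,-0.13,0,0]]
  ]
}}

```text
time_s: 10.03
tcp_pos: [0.5863, 0.1047, 0.1415]
tool_rot: [[-0.0, 1.0, -0.0], [1.0, 0.0, -0.0], [-0.0, -0.0, -1.0]]
contact_force: [-8.8, -4.4, 13.6]
grip_width: 0.364
gripper_force: 28.6
```

```bash
python3 -c "
from h import *
print(tab('scene'))"
```

```text
(10.033, 221, 0.0999, -39.1)
```

Request:
{"api": "send_rows", "payload": {
  "series": [
    [[0.37,-0.22,0,0],[0.29,-0.31,0,0],[0.21,-0.37,0,0],[0.1,-0.42,0,0],[-0.01,-0.43,0,0],[-0.12,-0.41,0,0],[-0.23,-0.36,0,0],[-0.31,-0.3,0,0],[-0.37,-0.21,0,0],[-0.42,-0.1,0,0]]
  ]
}}

```text
time_s: 10.92
tcp_pos: [0.4617, 0.0843, 0.1416]
tool_rot: [[-0.001, 1.0, 0.003], [1.0, 0.001, 0.0], [0.0, 0.003, -1.0]]
contact_force: [12.6, -0.7, -0.1]
grip_width: 0.368
gripper_force: 27.5
```

Request:
{"api": "send_rows", "payload": {
  "series": [
    [[-0.43,0.01,0,0],[-0.41,0.13,0,0],[-0.36,0.22,0,0],[-0.3,0.31,0,0],[-0.2,0.37,0,0],[-0.1,0.42,0,0],[0.01,0.43,0,0],[0.12,0.41,0,0],[0.22,0.36,0,0],[0.31,0.3,0,0]]
  ]
}}

```text
time_s: 11.75
tcp_pos: [0.5798, 0.0394, 0.1415]
tool_rot: [[0.001, 1.0, -0.001], [1.0, -0.001, 0.001], [0.001, -0.001, -1.0]]
contact_force: [-11.7, 8.7, 14.7]
grip_width: 0.372
gripper_force: 28.7
```

```bash
python3 -c "
from h import *
print(tab('scene'))"
```

```text
(11.75, 0, None, None)
```

Request:
{"api": "send_rows", "payload": {
  "series": [
    [[0.38,0.21,0,0],[0.41,0.1,0,0],[0.43,-0.01,0,0],[0.41,-0.13,0,0],[0.37,-0.22,0,0],[0.29,-0.31,0,0],[0.21,-0.37,0,0],[0.1,-0.42,0,0],[-0.01,-0.43,0,0],[-0.12,-0.41,0,0]]
  ]
}}

```text
time_s: 12.63
tcp_pos: [0.4999, 0.1377, 0.1416]
tool_rot: [[-0.001, 1.0, 0.002], [1.0, 0.001, -0.001], [-0.001, 0.002, -1.0]]
contact_force: [5.4, -13.4, 4.8]
grip_width: 0.368
gripper_force: 27.9
```

```bash
python3 -c "
from h import *
print(tab('scene'))"
```

```text
(12.633, 254, 0.1022, -89.1)
```

Request:
{"api": "send_rows", "payload": {
  "series": [
    [[-0.23,-0.36,0,0],[-0.31,-0.3,0,0],[-0.37,-0.21,0,0],[-0.42,-0.1,0,0],[-0.43,0.01,0,0],[-0.41,0.13,0,0],[-0.36,0.22,0,0],[-0.3,0.31,0,0],[-0.2,0.37,0,0],[-0.1,0.42,0,0]]
  ]
}}

```text
time_s: 13.52
tcp_pos: [0.5208, 0.0124, 0.1416]
tool_rot: [[0.002, 1.0, 0.002], [1.0, -0.002, 0.001], [0.001, 0.002, -1.0]]
contact_force: [2.3, 19.1, 5.7]
grip_width: 0.367
gripper_force: 28.2
```

Request:
{"api": "send_rows", "payload": {
  "series": [
    [[0.01,0.43,0,0],[0.12,0.41,0,0],[0.22,0.36,0,0],[0.31,0.3,0,0],[0.38,0.21,0,0],[0.41,0.1,0,0],[0.43,-0.01,0,0],[0.41,-0.13,0,0],[0.37,-0.22,0,0],[0.29,-0.31,0,0]]
  ]
}}

```text
time_s: 14.35
tcp_pos: [0.5649, 0.131, 0.1415]
tool_rot: [[-0.001, 1.0, -0.0], [1.0, 0.001, -0.001], [-0.001, -0.0, -1.0]]
contact_force: [-6.2, -9.6, 12.1]
grip_width: 0.37
gripper_force: 28.9
```

Request:
{"api": "send_rows", "payload": {
  "series": [
    [[0.21,-0.37,0,0],[0.1,-0.42,0,0],[-0.01,-0.43,0,0],[-0.12,-0.41,0,0],[-0.23,-0.36,0,0],[-0.31,-0.3,0,0],[-0.37,-0.21,0,0],[-0.42,-0.1,0,0],[-0.43,0.01,0,0],[-0.41,0.13,0,0]]
  ]
}}

```text
time_s: 15.18
tcp_pos: [0.4675, 0.0503, 0.1416]
tool_rot: [[-0.0, 1.0, 0.003], [1.0, 0.0, 0.0], [0.0, 0.003, -1.0]]
contact_force: [10.7, 5.1, -0.7]
grip_width: 0.367
gripper_force: 27.7
```

```bash
python3 -c "
from h import *
print(tab('scene'))"
```

```text
(15.183, 240, 0.1003, -142.4)
```

Request:
{"api": "send_rows", "payload": {
  "series": [
    [[-0.36,0.22,0,0],[-0.3,0.31,0,0],[-0.2,0.37,0,0],[-0.1,0.42,0,0],[0.01,0.43,0,0],[0.12,0.41,0,0],[0.22,0.36,0,0],[0.31,0.3,0,0],[0.38,0.21,0,0],[0.41,0.1,0,0]]
  ]
}}

```text
time_s: 16.07
tcp_pos: [0.5919, 0.0711, 0.1414]
tool_rot: [[0.001, 1.0, -0.001], [1.0, -0.001, 0.0], [0.0, -0.001, -1.0]]
contact_force: [-13.5, 0.9, 15.0]
grip_width: 0.365
gripper_force: 29.1
```

```bash
python3 -c "
from h import *
print(tab('scene'))"
```

```text
(16.067, 254, 0.1023, -39.7)
```

```bash
python3 gen.py 353.9 10 5 2 0 0 0 0 0 0 0
```

```text
[[[0.29, 0.0, 0, 0], [0.14, -0.01, 0, 0], [0.06, -0.01, 0, 0], [0.0, 0.0, 0, 0], [0.0, 0.0, 0, 0], [0.0, 0.0, 0, 0], [0.0, 0.0, 0, 0], [0.0, 0.0, 0, 0], [0.0, 0.0, 0, 0], [0.0, 0.0, 0, 0]]]
370.9
```

Request:
{"api": "send_rows", "payload": {
  "series": [
    [[0.29,0.0,0,0],[0.14,-0.01,0,0],[0.06,-0.01,0,0],[0.0,0.0,0,0],[0.0,0.0,0,0],[0.0,0.0,0,0],[0.0,0.0,0,0],[0.0,0.0,0,0],[0.0,0.0,0,0],[0.0,0.0,0,0]]
  ]
}}

```text
time_s: 16.95
tcp_pos: [0.5908, 0.0901, 0.1415]
tool_rot: [[-0.0, 1.0, -0.0], [1.0, 0.0, -0.0], [-0.0, -0.0, -1.0]]
contact_force: [-4.3, 0.2, 10.8]
grip_width: 0.37
gripper_force: 28.7
```

```bash
python3 -c "
from h import *
print(tab('scene'),tab('side'))"
```

```text
(16.95, 215, 0.1007, 26.0) (17.0, 116, 0.1007, 31.5)
```

Request:
{"api": "send_rows", "payload": {
  "series": [
    [[0,0,0,0],[0,0,0,0],[0,0,0,0],[0,0,0,0],[0,0,0,0],[0,0,0,0],[0,0,0,0],[0,0,0,0],[0,0,0,0],[0,0,0,0]]
  ]
}}

```text
time_s: 17.88
tcp_pos: [0.5908, 0.09, 0.1415]
tool_rot: [[-0.0, 1.0, -0.0], [1.0, 0.0, -0.0], [-0.0, -0.0, -1.0]]
contact_force: [-4.6, -0.9, 11.1]
grip_width: 0.367
gripper_force: 28.7
```

```bash
python3 -c "
from h import *
print(tab('scene'),tab('side'))"
```

```text
(17.883, 209, 0.1002, 39.6) (17.933, 121, 0.1012, 43.6)
```

```bash
cat > sim.py <<'E'
import numpy as np
def sim(J,th,w,incs,lag=.03,dt=.002,T=3.):
    # incs deg per row (1/12 s); returns trajectory of basket angle (deg)
    t=0;out=[];n=int(T/dt)
    for i in range(n):
        k=int((t-lag)*12) if t>=lag else -1
        wc=np.radians(incs[k])*12 if 0<=k<len(incs) else 0.
        tq=.045*(wc-w)-.015*w
        if abs(w)<1e-9 and abs(tq)<.012: a=0
        else:
            s=np.sign(w) if abs(w)>1e-9 else np.sign(tq); a=(tq-.012*s)/J
            if w*(w+a*dt)<0: w=-a*dt
        w+=a*dt;th+=np.degrees(w)*dt;t+=dt;out.append((t,th,w))
    return np.array(out)
if __name__=="__main__":
    for m in(.7,.85,1,1.15,1.35):
        o=sim(.04*m,-33.7,2.07,[10,5,2]);print(m,[round(np.interp(x,o[:,0],o[:,1]),1) for x in(.833,1.767,3)])
    for m in(.7,.85,1,1.15,1.35):
        print(m,[ (b,round(sim(.04*m,0,0,[-3,-6]+[-9]*b+[-6,-3])[-1,1],1)) for b in(6,7,8)])
E
python3 sim.py
```

```text
0.7 [np.float64(17.1), np.float64(20.0), np.float64(20.0)]
0.85 [np.float64(22.5), np.float64(29.1), np.float64(29.1)]
1 [np.float64(26.9), np.float64(38.2), np.float64(38.2)]
1.15 [np.float64(30.5), np.float64(46.9), np.float64(47.3)]
1.35 [np.float64(34.3), np.float64(57.3), np.float64(59.4)]
0.7 [(6, np.float64(-36.2)), (7, np.float64(-41.7)), (8, np.float64(-47.3))]
0.85 [(6, np.float64(-34.7)), (7, np.float64(-40.2)), (8, np.float64(-45.7))]
1 [(6, np.float64(-33.4)), (7, np.float64(-38.8)), (8, np.float64(-44.2))]
1.15 [(6, np.float64(-32.2)), (7, np.float64(-37.5)), (8, np.float64(-42.9))]
1.35 [(6, np.float64(-30.7)), (7, np.float64(-35.9)), (8, np.float64(-41.2))]
```

```bash
python3 gen.py 370.9 -3 -6 -9 -9 -9 -9 -9 -9 -9 -8 -5 0 0 0 0 0 0 0 0 0
```

```text
[[[-0.09, 0.01, 0, 0], [-0.17, 0.01, 0, 0], [-0.26, -0.01, 0, 0], [-0.25, -0.05, 0, 0], [-0.24, -0.09, 0, 0], [-0.22, -0.13, 0, 0], [-0.2, -0.16, 0, 0], [-0.18, -0.19, 0, 0], [-0.14, -0.21, 0, 0], [-0.09, -0.21, 0, 0]]]
[[[-0.05, -0.14, 0, 0], [0.0, 0.0, 0, 0], [0.0, 0.0, 0, 0], [0.0, 0.0, 0, 0], [0.0, 0.0, 0, 0], [0.0, 0.0, 0, 0], [0.0, 0.0, 0, 0], [0.0, 0.0, 0, 0], [0.0, 0.0, 0, 0], [0.0, 0.0, 0, 0]]]
285.9
```

Request:
{"api": "send_rows", "payload": {
  "series": [
    [[-0.09,0.01,0,0],[-0.17,0.01,0,0],[-0.26,-0.01,0,0],[-0.25,-0.05,0,0],[-0.24,-0.09,0,0],[-0.22,-0.13,0,0],[-0.2,-0.16,0,0],[-0.18,-0.19,0,0],[-0.14,-0.21,0,0],[-0.09,-0.21,0,0]]
  ]
}}

```text
time_s: 18.82
tcp_pos: [0.5495, 0.0166, 0.1415]
tool_rot: [[0.0, 1.0, 0.0], [1.0, -0.0, 0.001], [0.001, 0.0, -1.0]]
contact_force: [-2.2, 5.9, 9.4]
grip_width: 0.37
gripper_force: 28.6
```

Request:
{"api": "send_rows", "payload": {
  "series": [
    [[-0.05,-0.14,0,0],[0.0,0.0,0,0],[0.0,0.0,0,0],[0.0,0.0,0,0],[0.0,0.0,0,0],[0.0,0.0,0,0],[0.0,0.0,0,0],[0.0,0.0,0,0],[0.0,0.0,0,0],[0.0,0.0,0,0]]
  ]
}}

```text
time_s: 19.65
tcp_pos: [0.5445, 0.015, 0.1415]
tool_rot: [[0.0, 1.0, 0.001], [1.0, -0.0, 0.001], [0.001, 0.001, -1.0]]
contact_force: [-1.9, 5.2, 9.5]
grip_width: 0.369
gripper_force: 28.5
```

Request:
{"api": "send_rows", "payload": {
  "series": [
    [[0,0,0,0],[0,0,0,0],[0,0,0,0],[0,0,0,0],[0,0,0,0],[0,0,0,0],[0,0,0,0],[0,0,0,0],[0,0,0,0],[0,0,0,0]]
  ]
}}

```text
time_s: 20.48
tcp_pos: [0.5445, 0.015, 0.1415]
tool_rot: [[0.0, 1.0, 0.001], [1.0, -0.0, 0.001], [0.001, 0.001, -1.0]]
contact_force: [-1.8, 5.8, 9.7]
grip_width: 0.367
gripper_force: 28.5
```

```bash
python3 - <<'E'
from h import *
print(tab('scene','pics/s2.png'),tab('side','pics/d2.png'))
ims=[cv2.resize(cv2.imread('pics/s2.png')[210:350,250:430],None,fx=2.2,fy=2.2),cv2.resize(cv2.imread('pics/d2.png')[180:320,215:375],None,fx=2.2,fy=2.2)]
cv2.imwrite('pics/c2.png',np.hstack(ims))
E
```

```text
(20.483, 230, 0.1013, -0.9) (20.533, 112, 0.0984, 2.7)
```

View pics/c2.png

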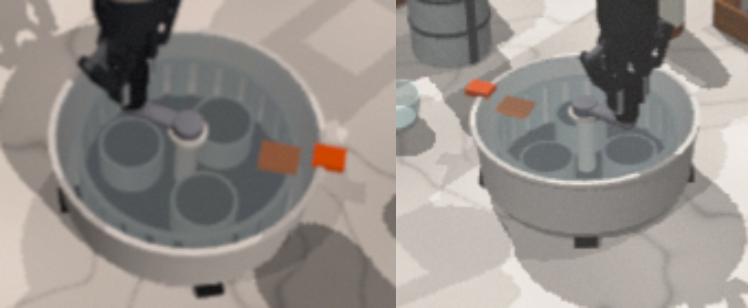

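```bash
python3 - <<'E'
from h import *
s=manip.read_state();f=manip.grab_frame("wrist");T=wristT(f,s);cv2.imwrite("pics/w3.png",f["image"])
hsv=cv2.cvtColor(f["image"],cv2.COLOR_BGR2HSV)
m=((hsv[...,0]>=4)&(hsv[...,0]<=17)&(hsv[...,1]>85)&(hsv[...,2]>60)).astype(np.uint8)
m=cv2.morphologyEx(m,cv2.MORPH_OPEN,np.ones((3,3)))
n,l,st,c=cv2.connectedComponentsWithStats(m)
for i in range(1,n):
  if st[i,4]>200:
    p0=at_z(f,c[i],.098,T)[:2]-CC;print(c[i].round(),st[i],np.hypot(*p0).round(4),np.degrees(np.arctan2(p0[1],p0[0])).round(1))
for n,z in(("mark",.104),("tab",.093)):
  for d in manip.tip_of(n,"wrist")[:1]:
    p0=at_z(f,d["pixel"],z,T)[:2]-CC;print(n,d,p0,np.degrees(np.arctan2(p0[1],p0[0])))
E
```

```text
[204.  11.] [ 175    0   70   31 1226] 0.0827 119.0
```

View pics/w3.png

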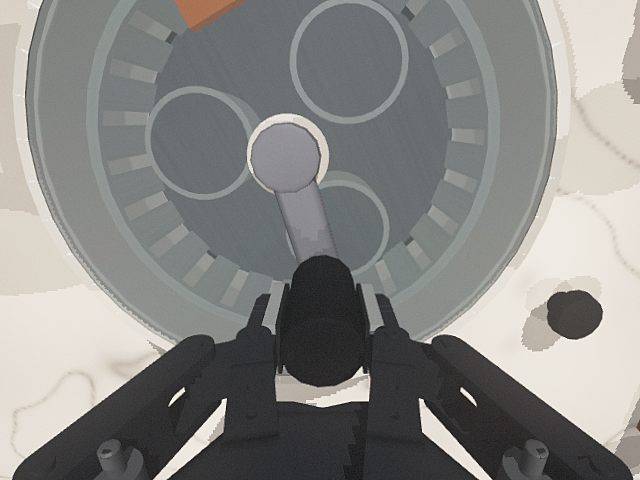

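Request:
{"api": "send_rows", "payload": {
  "series": [
    [[0,0,0,0],[0,0,0,0],[0,0,0,0],[0,0,0,0],[0,0,0,0],[0,0,0,0],[0,0,0,0],[0,0,0,0],[0,0,0,0],[0,0,0,0]]
  ],
  "grip": 62
}}

```text
time_s: 21.57
tcp_pos: [0.5444, 0.0144, 0.1409]
tool_rot: [[-0.0, 1.0, -0.0], [1.0, 0.0, 0.0], [0.0, -0.0, -1.0]]
contact_force: [-0.3, -0.1, -0.2]
grip_width: 0.727
gripper_force: 0.0
```

Request:
{"api": "send_rows", "payload": {
  "series": [
    [[0,0,-0.2,0],[0,0,-0.4,0],[0,0,-0.4,0],[0,0,-0.5,0],[0,0,-0.5,0],[0,0,-0.4,0],[0,0,-0.2,0],[0,0,0,0],[0,0,0,0],[0,0,0,0]]
  ]
}}

```text
time_s: 22.4
tcp_pos: [0.5438, 0.0144, 0.244]
tool_rot: [[-0.0, 1.0, -0.001], [1.0, 0.0, 0.0], [0.0, -0.001, -1.0]]
contact_force: [-0.7, -0.8, -0.1]
grip_width: 0.725
gripper_force: 0.0
```

Request:
{"api": "send_rows", "payload": {
  "series": [
    [[0.3,-0.1,0,0],[0.4,-0.2,0,0],[0.5,-0.2,0,0],[0.5,-0.2,0,0],[0.5,-0.2,0,0],[0.3,-0.1,0,0],[0.1,0,0,0],[0,0,0,0],[0,0,0,0],[0,0,0,0]]
  ]
}}

```text
time_s: 23.23
tcp_pos: [0.5047, 0.1178, 0.2447]
tool_rot: [[0.0, 1.0, -0.0], [1.0, -0.0, -0.0], [-0.0, -0.0, -1.0]]
contact_force: [0.6, 0.0, 0.4]
grip_width: 0.729
gripper_force: 0.0
```

```bash
python3 - <<'E'
from h import *
s=manip.read_state();f=manip.grab_frame("wrist");T=wristT(f,s);cv2.imwrite("pics/w4.png",f["image"])
hsv=cv2.cvtColor(f["image"],cv2.COLOR_BGR2HSV)
m=((hsv[...,0]>=4)&(hsv[...,0]<=17)&(hsv[...,1]>85)&(hsv[...,2]>60)).astype(np.uint8)
m=cv2.morphologyEx(m,cv2.MORPH_OPEN,np.ones((3,3)))
n,l,st,c=cv2.connectedComponentsWithStats(m)
for i in range(1,n):
  if st[i,4]>200:
   for z in(.093,.104):
    p0=at_z(f,c[i],z,T)[:2]-CC;print(z,c[i].round(),st[i],np.hypot(*p0).round(4),np.degrees(np.arctan2(p0[1],p0[0])).round(1))
for n,z in(("mark",.104),("tab",.093)):
  for d in manip.tip_of(n,"wrist")[:1]:
    p0=at_z(f,d["pixel"],z,T)[:2]-CC;print(n,d,p0,np.degrees(np.arctan2(p0[1],p0[0])))
print(tab('scene'),tab('side'))
for cam in("scene","side"):
  f=manip.grab_frame(cam)
  for n,z in(("mark",.104),("tab",.093)):
    for d in manip.tip_of(n,cam)[:1]:
      p0=at_z(f,d["pixel"],z)[:2]-CC;print(cam,n,d["confidence"],p0,np.degrees(np.arctan2(p0[1],p0[0])))
E
```

```text
0.093 [626.  38.] [616   0  24  71 841] 0.3023 40.0
0.104 [626.  38.] [616   0  24  71 841] 0.2933 40.8
0.093 [262. 101.] [ 237   74   50   56 1592] 0.1555 117.4
0.104 [262. 101.] [ 237   74   50   56 1592] 0.1541 116.9
0.093 [295. 157.] [ 269  128   53   59 1823] 0.1024 116.1
0.104 [295. 157.] [ 269  128   53   59 1823] 0.103 115.4
0.093 [620. 379.] [ 588  284   52  163 4267] 0.3629 -25.6
0.104 [620. 379.] [ 588  284   52  163 4267] 0.3468 -25.0
mark {'pixel': [283.6, 143.1], 'confidence': 0.9} [-0.05333313  0.10473061] 116.98706385607674
(23.383, 231, 0.1013, -0.9) (23.433, 112, 0.0984, 2.7)
scene mark 0.8 [-0.04432778  0.10499151] 112.88964023177748
scene tab 0.67 [-0.04873725  0.10183745] 115.57479072763024
side mark 0.68 [-0.04843562  0.10049659] 115.73233917025773
```

View pics/w4.png

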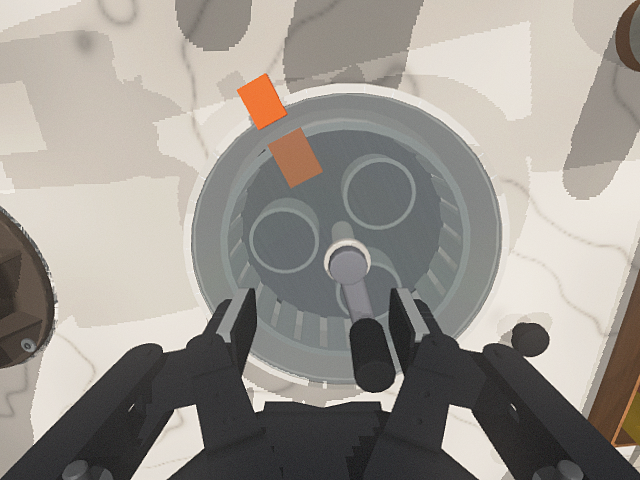

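```bash
python3 -c "
from station import manip
print(manip.hand_in())"
```

```text
the job is handed in; nothing more can be done
None
```

I held the basket at about 19–20 turns a minute for roughly 7.8 s, stopped it with the tab within about 1° of the mark (one side view read nearer 3–4°), let go with everything still and no other objects touched, and handed in at about 24 s; no verdict came back.

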